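Zero the stroke recorder, then draw and hold the piston rod

ROBOT

A 6-joint arm with a two-finger parallel gripper is mounted at the origin on the work surface. World frame = base frame: x ahead of the robot, y to its left, z up, the work surface at z = 0. Lengths are in m, angles in rad, forces in N, time in s.
With the tool pointing down it reaches from about 0.35 to 0.975 m from the base axis. Payload 4.9 kg.
Tool frame: the origin (TCP) lies midway between the tips of the shut fingers; the grasp point (between the pads) lies ctrl.grip_point_offset behind it (ctrl.grip_point_offset is the distance from the TCP to the grasp point, in m); x points along the fingers, y is the direction in which the jaws open and shut, and the axes are right-handed (so a half turn about x gives the same grasp; the last joint's range is limited). The gripper opens to 85 mm and grips with 20 to 120 N. Pads are 22 mm wide; open, the fingers measure 114 mm over their backs; the gripper's body (76 mm by 85 mm) begins 54 mm behind the grasp point. The pads swing forward as they close: fully open they stand 13 mm farther back than shut.
Start: joints at [-1.408, 0.053, 1.613, -0, 1.476, -0.119], TCP at [0.174, -0.6, 0.231] pointing down, gripper open.
Joint ranges: [-3.01, 3.01], [-1.01, 2.22], [0.06, 2.58], [-1.02, 4.17], [0.09, 2.62], [-3.14, 3.14]. Speed limits (rad/s): [2.57, 2.57, 3.14, 3.14, 3.14, 3.14].

INTERFACE

Orientations are given as a rotation vector (axis times angle).
In Python, from station import ctrl gives the robot as it stands. The module is installed in compiled form; this text tells all that it offers.
- The arm moves only by the tool drive_tool, never from a script. Its argument "commands" is text: rows parted by semicolons, each of 5 numbers parted by spaces: the closure, from -1 (fully open) to 1 (shut), so that 0 is half open, then the shift along the tool's x, y, z in units of 40 mm (1.0 is 40 mm), then the turn about the tool's x in units of 5 degrees (1.0 is 5 degrees). A call has 1 to 8 rows; each row is the pose to reach, as a shift and turn from the pose commanded when the call began, along the tool's axes at that moment; what a row does not reach only later rows make up. A row lasts 1/12 s, in which the tool goes at most 41.7 mm and 7.16 degrees, less where a joint would pass 70% of its speed; a pose out of reach is approached as far as the arm can. A call with a gripper value outside its range is refused whole. The fingers move at their own pace and stop on an object; "newtons" is the grip in N (left out, the last holds). Time passes only in rows, so rows that repeat a pose let the fingers close. It gives the time, the measured TCP pose, the force and the opening at its end, in the units of the state.
- ctrl.get_obs(): the state, without advancing time (a new reading comes with each control period).
- ctrl.get_image(name): name is "scene" or "top" or "wrist"; returns (picture, depth): 400x640x3 uint8, blue, green, red; 400x640 float32, m along the optical axis (not along the pixel's ray), 0 where there is no reading.
- ctrl.camera_info(name): a dict with "K" (3x3 intrinsics, pixels), "T" (4x4, takes a point from camera to world coordinates). Camera axes: x right, y down, z forward; pixel columns grow to the right and rows downward; lengths in m; the calibration is good to about 2 mm. The wrist camera is an equidistant fisheye: a pixel r from the principal point sees the ray r / f radians off the axis. A picture is of the moment at which its call begins: read the wrist's pose just before it. camera_info takes no time and is no camera call; for the wrist camera it gives the pose at the moment of the call.
- ctrl.finish_job(): hands the job in, once; it reports no verdict.
The state is a dict: "t": time; "q": joint angles; "dq": joint speeds; "effort": joint torques, N m; "tool_pos": TCP position; "tool_rot": TCP orientation; "contact_force": force on the tool from outside, world axes, zero at the start; "wrist_torque": the same for the moment, N m; "opening": finger opening in m.
Only numpy, scipy, OpenCV 4.12 (cv2) and the standard library are available. Lean on these libraries where they do the work, as an engineer would, in place of code of your own. Each camera call takes 0.05 s, during which the arm holds its last target.

TASK

First turn the recorder's reset knob anticlockwise until its pointer is fully back at the zero stop, while the piston rod is still fully home. Then take the piston rod by its head and draw it straight up, in line with its bore and without forcing it against the bore's sides, 40 mm out so that the black ring on it just clears the mouth of the cylinder, never more than 60 mm, and finish while still holding it there in the gripper. Leave the other things on the bench where they are.

Things in the scene. Friction and masses are not known exactly. Their poses are not given: they have to be found in the camera images.
- stand: The pneumatic cylinder under test, fixed to the bench: a square upright aluminium body 52 mm wide (60 mm at its grey end caps), top face 100 mm above the bench, on a dark steel foot plate 110 x 110 x 12 mm. Origin: centre of its underside, at bench height; z up.
- bore_mouth (a point): Centre of the bore's mouth in the flat top face of the cylinder, 100 mm above the bench. The bore is vertical, round, 17.5 mm in diameter (1.5 mm wider than the rod), 80 mm deep; z points up out of it.
- rod: Loose steel piston rod standing in the bore, its foot on the bore's floor: 16 mm diameter, 105 mm long, plus a round black head 26 mm diameter, 30 mm tall on top; 170 to 350 g. Origin: centre of the foot; z towards the head. When home the foot is 80 mm below the mouth and 25 mm of bare rod stands out under the head. Only gravity and rubbing hold it: let go, it drops home.
- rod_ring (a point): Lower edge, on the rod's axis, of the black ring round the rod: 3 mm high, 40 mm above the rod's foot. Hidden in the bore at first, just clear of the mouth when the rod is 40 mm out.
- rod_head (a point): Centre of the rod's round head, 120 mm above the rod's foot (140 mm above the bench when home): the place to grip (any direction).
- recorder: The stroke recorder, fixed to the bench: a grey box 100 x 100 x 74 mm with a white round dial, 92 mm diameter, on top (face 77 mm above the bench). Origin: centre of its underside. The zero stop is a small steel pin on the dial in the direction of the box's own +x; the pointer lies along +x at zero.
- reset_knob (a joint): Angle of the recorder's reset knob and pointer, rad: 0 at the zero stop, growing as the knob turns clockwise seen from above (starts at 0.7 to 1.35). It turns about the vertical axis through the dial's centre, needs about 0.04 N m, stays where it is left, and cannot pass 0.
- knob_grip (a point): On the knob's axis, 104 mm above the bench: height to grip. The knob is a black bar 46 mm long, 12 mm thick, from 82 to 112 mm above the bench, over a round skirt of 34 mm diameter (top 82 mm above the bench). The bar lies along this point's own x axis, which is also the pointer's direction (white line on the bar's top); z up.
- screwdriver: Screwdriver lying on the bench between the two devices, a bystander. Origin near its middle, at bench height.
- wrench: Wrench lying at the left, beside the devices, a bystander.
- collar: Loose aluminium collar, 42 mm diameter, 16 mm high, lying on the bench, a bystander.
- tube: Clear acrylic tube standing beyond the devices, 72 mm diameter, 110 mm high, a bystander.
- oil: White oil bottle, 48 mm diameter, 120 mm high, standing beyond the devices, a bystander.
- weight: Brass weight, 48 mm diameter, 54 mm high, standing beyond the devices, a bystander.

How it is judged:
By the outcome, as a careful person would: the job done as asked, in the order asked, and still so for the second after the job is handed in, while the arm keeps its last pose, push and grip.
It also fails if it takes over 45 s, if anything falls off the work surface, if the arm or the gripper's body presses on something with over 40 N, if the wrist force passes 120 N, or if a joint passes its speed limit or range.

## Working session

There is one attempt and no reset: what is moved stays moved. The work goes in short steps, Python scripts to look and compute and a tool call to move; the robot and the scene stay as the last step left them, time stands still between calls to the robot, and variables do not carry over. Pictures are saved under pics/ and viewed, and the job is handed in when it is done.

Besides the shell and the picture viewer there is one more tool, called after "Request:" by a JSON object that holds its "api" and its "payload", one argument or row to a line. drive_tool: Moves the arm, as the interface text tells. Its arguments: {"type":"object","properties":{"commands":{"type":"string"},"newtons":{"type":"number"}},"required":["commands"]}

```bash
mkdir -p pics
python3 - <<'E'
from station import ctrl
import cv2,numpy as np
o=ctrl.get_obs();print(o, ctrl.grip_point_offset)
for n in("scene","top"):
    p,d=ctrl.get_image(n);cv2.imwrite(f"pics/{n}0.png",p);np.save(f"{n}_d.npy",d);np.save(f"{n}_p.npy",p)
    i=ctrl.camera_info(n);np.savez(f"{n}_i.npz",K=i["K"],T=i["T"]);print(n,i["K"],i["T"])
E
```

```text
{'t': 0.0, 'q': array([-1.40797203e+00,  5.33434480e-02,  1.61431189e+00,  1.41352114e-05,
        1.47599205e+00, -1.19002139e-01]), 'dq': array([-0.00077578,  0.0009609 ,  0.00077475, -0.00131124,  0.00038898,
       -0.00118483]), 'effort': array([ 9.46011933e-04, -3.93679047e+01, -3.70179069e+01,  6.44507978e-06,
        7.11264423e-03, -5.36170489e-06]), 'tool_pos': array([ 0.17371946, -0.59971825,  0.23006065]), 'tool_rot': array([ 2.07121729,  0.29596135, -2.07128204]), 'contact_force': array([-0.89083759,  0.92315501,  1.81148955]), 'wrist_torque': array([-0.01699745,  0.02317073, -0.01382301]), 'opening': 0.08533504527074781} 0.0187
scene [[474.31711292   0.         314.79860885]
 [  0.         474.31711292 200.22990404]
 [  0.           0.           1.        ]] [[ 0.73635993  0.44069984 -0.51337871  1.09248031]
 [ 0.67653223 -0.46967299  0.56719611 -0.46436405]
 [ 0.00884312 -0.76497773 -0.64399602  0.7348327 ]
 [ 0.          0.          0.          1.        ]]
top [[395.52473844   0.         316.51648754]
 [  0.         395.52473844 192.46552615]
 [  0.           0.           1.        ]] [[ 0.00927097 -0.98927668  0.14575905  0.43000852]
 [-0.99972299 -0.01232329 -0.02005191  0.09087756]
 [ 0.02163312 -0.14553277 -0.98911689  1.11813838]
 [ 0.          0.          0.          1.        ]]
```

View pics/scene0.png

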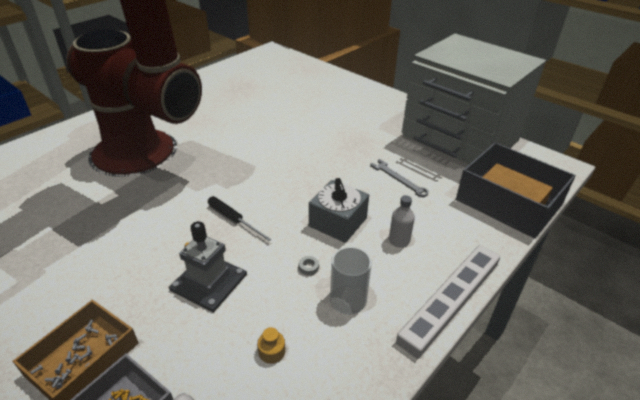

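View pics/top0.png

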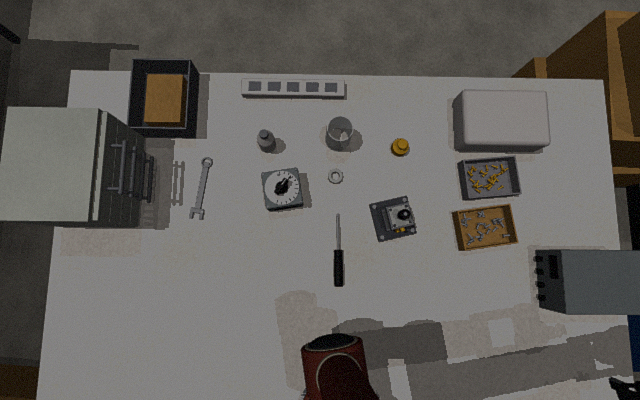

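The recorder is at about (282,188) and the cylinder at about (395,217) in the top view. I'll enlarge both.

Run:
```python
import cv2,numpy as np
p=np.load("top_p.npy")
def g(p): return np.clip(255*(p/255.)**0.6,0,255).astype(np.uint8)
a=cv2.resize(g(p[160:220,250:310]),None,fx=6.5,fy=6.5,interpolation=cv2.INTER_CUBIC)
b=cv2.resize(g(p[188:248,365:425]),None,fx=6.5,fy=6.5,interpolation=cv2.INTER_CUBIC)
cv2.imwrite("pics/c1.png",np.hstack([a,b]))
s=np.load("scene_p.npy")
a=cv2.resize(g(s[165:245,300:380]),None,fx=4.9,fy=4.9,interpolation=cv2.INTER_CUBIC)
b=cv2.resize(g(s[215:310,165:260])[:80*0+95],(392,392),interpolation=cv2.INTER_CUBIC)
cv2.imwrite("pics/c2.png",np.hstack([a,b]))
```

```text
(no output)
```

View pics/c1.png

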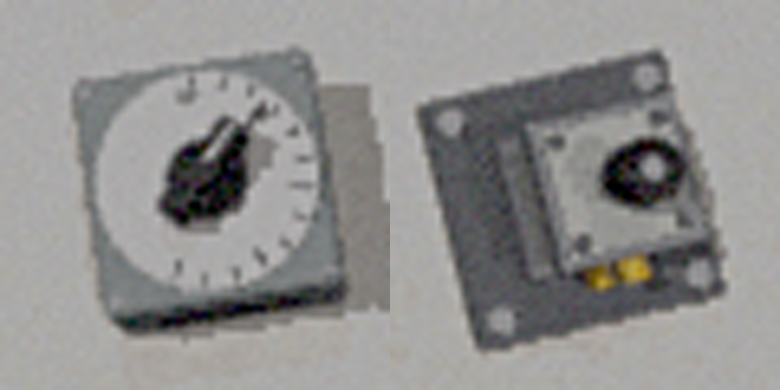

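View pics/c2.png

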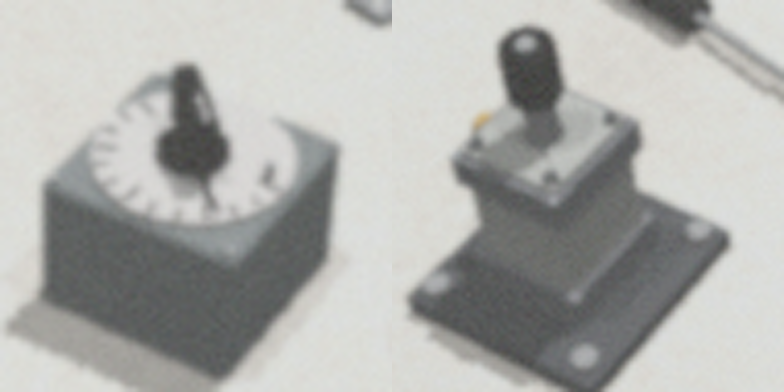

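The zero pin is at crop (187,97), the pointer tip is at (262,108) and the dial centre is at about (207,180). The rod's head is at the right, near (645,172).

```bash
cat > h.py <<'E'
import numpy as np
def load(n):
    z=np.load(n+"_i.npz");return z["K"],z["T"]
def pz(n,u,v,z):
    K,T=load(n);r=T[:3,:3]@np.linalg.solve(K,[u,v,1]);return T[:3,3]+r*(z-T[2,3])/r[2]
def proj(n,P):
    K,T=load(n);c=T[:3,:3].T@(np.array(P)-T[:3,3]);q=K@c;return q[:2]/q[2]
E
python3 - <<'E'
from h import *
import cv2
def top1(x,y,z): return pz("top",250+(x+.5)/6.5-.5,160+(y+.5)/6.5-.5,z)
def top2(x,y,z): return pz("top",365+(x-390+.5)/6.5-.5,188+(y+.5)/6.5-.5,z)
def sc1(x,y,z): return pz("scene",300+(x+.5)/4.9-.5,165+(y+.5)/4.9-.5,z)
f=392/95
def sc2(x,y,z): return pz("scene",165+(x-392+.5)/f-.5,215+(y+.5)/f-.5,z)
for k,a in dict(dial=(207,180),pin=(187,97),ptr=(262,108)).items(): print(k,top1(*a,.079 if k!='dial' else .077))
for a in [(75,85),(303,50),(345,292),(112,318)]: print("box corner",top1(*a,.074))
for a in [(420,105),(660,53),(722,290),(480,350)]: print("foot",top2(*a,.012))
for a in [(527,112),(680,88),(716,245),(565,275)]: print("cap",top2(*a,.1))
print("head",top2(655,163,.155))
print("scene dial",sc1(193,153,.077),"pin",sc1(268,178,.079),"ptr",sc1(212,207,.079))
print("head",sc2(526,43,.155))
for a in [(455,160),(555,200),(637,128)]: print("cap",sc2(*a,.1))
for a in [(408,305),(595,390),(728,240)]: print("foot",sc2(*a,.012))
d=np.load("scene_d.npy");dt=np.load("top_d.npy")
# point clouds
for n,dd,box in(("top",dt,(188,248,365,425)),("scene",d,(215,310,165,260)),("top",dt,(160,220,250,310)),("scene",d,(165,245,300,380))):
    K,T=load(n);v,u=np.mgrid[box[0]:box[1],box[2]:box[3]];z=dd[v,u];m=z>0
    c=np.stack([(u-K[0,2])/K[0,0]*z,(v-K[1,2])/K[1,1]*z,z],-1)[m]
    w=c@T[:3,:3].T+T[:3,3]
    for lo,hi in((.145,.17),(.09,.11),(.068,.083)):
        s=w[(w[:,2]>lo)&(w[:,2]<hi)]
        if len(s)>4: print(n,lo,len(s),s.mean(0),s.min(0),s.max(0),cv2.minAreaRect(s[:,:2].astype(np.float32)))
E
```

```text
dial [0.59624691 0.1633077  0.077     ]
pin [0.63032223 0.1721291  0.079     ]
ptr [0.6261421  0.14129378 0.079     ]
box corner [0.63569959 0.218733   0.074     ]
box corner [0.65172776 0.12504956 0.074     ]
box corner [0.55112292 0.10622209 0.074     ]
box corner [0.53935697 0.20085697 0.074     ]
foot [ 0.56271353 -0.08061473  0.012     ]
foot [ 0.58681408 -0.18595806  0.012     ]
foot [ 0.48398977 -0.21035446  0.012     ]
foot [ 0.4572929  -0.10533729  0.012     ]
cap [ 0.54984464 -0.10988227  0.1       ]
cap [ 0.56025907 -0.17165986  0.1       ]
cap [ 0.49750169 -0.18447884  0.1       ]
cap [ 0.48497842 -0.12395133  0.1       ]
head [ 0.52455281 -0.14726915  0.155     ]
scene dial [0.59643739 0.16206529 0.077     ] pin [0.63305043 0.16953993 0.079     ] ptr [0.62762885 0.13786515 0.079     ]
head [ 0.52376157 -0.14771249  0.155     ]
cap [ 0.50865577 -0.18509774  0.1       ]
cap [ 0.56011979 -0.16956426  0.1       ]
cap [ 0.55193336 -0.11758662  0.1       ]
foot [ 0.48935519 -0.21606136  0.012     ]
foot [ 0.59186981 -0.18692045  0.012     ]
foot [ 0.56839461 -0.08763686  0.012
[... 1637 characters left out ...]
54.74592590332031)
top 0.068 1251 [0.59443438 0.16290579 0.07550603] [0.54084866 0.10807595 0.06807575] [0.65025686 0.21930751 0.08282703] ((0.596043586730957, 0.16341766715049744), (0.10005109757184982, 0.09985532611608505), 9.638701438903809)
scene 0.09 108 [0.60171995 0.15475818 0.10224888] [0.57448899 0.14378805 0.09001215] [0.61868275 0.17685762 0.10993696] ((0.5959256291389465, 0.1607985943555832), (0.011634931899607182, 0.048598695546388626), 55.69917297363281)
scene 0.068 1223 [0.60368444 0.1523145  0.07428145] [0.54352373 0.10444233 0.06802613] [0.65374302 0.21641563 0.08275217] ((0.5967538356781006, 0.15921911597251892), (0.10096804797649384, 0.1006900742650032), 10.03152084350586)
```

```bash
cat >> h.py <<'E'
def st():
    from station import ctrl
    from scipy.spatial.transform import Rotation as R
    o=ctrl.get_obs();A=R.from_rotvec(o["tool_rot"]).as_matrix()
    y=A[:,1]
    print("t",round(o["t"],2),"pos",o["tool_pos"].round(4),"x",A[:,0].round(4),"jaw yaw",np.degrees(np.arctan2(y[1],y[0])).round(2),"F",o["contact_force"].round(2),"M",o["wrist_torque"].round(3),"open",round(o["opening"],4),"q",o["q"].round(2))
    return o,A
def to(P,yaw=None):
    o,A=st();s=A.T@(np.array(P)-o["tool_pos"])/.04
    print("shift",s.round(3))
    if yaw is not None:
        y=A[:,1];d=(yaw-np.degrees(np.arctan2(y[1],y[0]))+90)%180-90
        print("turn units",-d/5)
E
python3 -c "
from h import *
to((.596,.163,.19),54.5)"
```

```text
t 0.1 pos [ 0.1737 -0.5998  0.2302] x [-3.0e-04  1.8e-03 -1.0e+00] jaw yaw -73.85 F [-0.17 -0.08  0.26] M [0.013 0.036 0.023] open 0.085 q [-1.41  0.05  1.61  0.    1.48 -0.12]
shift [  1.037 -15.38  -15.443]
turn units 10.329003304807236
```

Request:
{"api": "drive_tool", "payload": {
  "commands": "-1 0 -5 -5 4;-1 0 -5 -5 4;-1 0 -5 -5 4;-1 0 -5 -5 4;-1 0 -5 -5 4;-1 0 -5 -5 4;-1 0 -5 -5 4;-1 0 -5 -5 4",
  "newtons": 40
}}

```text
t: 0.77
tool_pos: [0.3122, -0.3481, 0.2308]
tool_rot: [-2.19, 0.065, 2.188]
contact_force: [-0.2, -0.5, -0.5]
opening: 0.0857
```

```bash
python3 -c "
from h import *
to((.596,.163,.19),54.5)"
```

```text
t 0.77 pos [ 0.3122 -0.3481  0.2308] x [ 0.001   0.0021 -1.    ] jaw yaw -93.54 F [-0.22 -0.47 -0.51] M [-0.029  0.03   0.002] open 0.0857 q [-1.   -0.34  1.97  0.    1.52  0.63]
shift [  1.053 -13.19   -6.291]
turn units 6.392436437758784
```

Request:
{"api": "drive_tool", "payload": {
  "commands": "-1 0 -7 -3.3 3.4;-1 0 -7 -3.3 3.4;-1 0 -7 -3.3 3.4;-1 0 -7 -3.3 3.4;-1 0 -7 -3.3 3.4;-1 0 -7 -3.3 3.4;-1 0 -7 -3.3 3.4;-1 0 -7 -3.3 3.4"
}}

```text
t: 1.43
tool_pos: [0.4616, -0.0794, 0.231]
tool_rot: [-2.024, 0.37, 2.024]
contact_force: [0.8, -0.6, 0.0]
opening: 0.0853
```

```bash
python3 -c "
from h import *
to((.596,.163,.19),54.5)"
```

```text
t 1.43 pos [ 0.4616 -0.0794  0.231 ] x [ 1.e-04  7.e-04 -1.e+00] jaw yaw -110.75 F [ 0.78 -0.63  0.02] M [-0.013 -0.033 -0.06 ] open 0.0853 q [-0.33 -0.34  1.96  0.    1.51  1.6 ]
shift [ 1.03  -6.856 -0.996]
turn units 2.9508661404270127
```

Request:
{"api": "drive_tool", "payload": {
  "commands": "-1 0 -6.85 -1 3;-1 0 -6.85 -1 3;-1 0 -6.85 -1 3;-1 0 -6.85 -1 3;-1 0 -6.85 -1 3;-1 0 -6.85 -1 3;-1 0 -6.85 -1 3;-1 0 -6.85 -1 3"
}}

```text
t: 2.1
tool_pos: [0.5973, 0.1644, 0.2298]
tool_rot: [-1.864, 0.597, 1.867]
contact_force: [-1.0, 0.6, 0.6]
opening: 0.0856
```

```bash
python3 -c "
from h import *
to((.596,.163,.19),54.5)
from station import ctrl
import cv2
i=ctrl.camera_info('wrist');p,d=ctrl.get_image('wrist');print(i)
np.savez('wrist_i.npz',K=i['K'],T=i['T']);cv2.imwrite('pics/w1.png',p)"
```

```text
t 2.1 pos [0.5973 0.1644 0.2298] x [-0.001   0.0018 -1.    ] jaw yaw -125.58 F [-0.99  0.6   0.55] M [-0.007  0.048  0.046] open 0.0856 q [0.15 0.04 1.63 0.   1.47 2.34]
shift [0.995 0.048 0.004]
turn units -0.015693411574125092
{'K': array([[309.70691629,   0.        , 318.90419938],
       [  0.        , 309.70691629, 200.86755287],
       [  0.        ,   0.        ,   1.        ]]), 'T': array([[-0.58132123, -0.76985423, -0.26341998,  0.6654768 ],
       [-0.81367301,  0.54947072,  0.18978454,  0.11632035],
       [-0.00136486,  0.32466351, -0.9458286 ,  0.37258988],
       [ 0.        ,  0.        ,  0.        ,  1.        ]])}
```

View pics/w1.png

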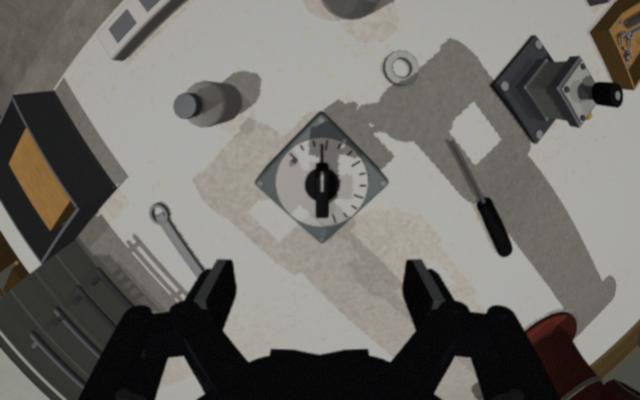

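```bash
cat >> h.py <<'E'
def wz(u,v,z,f="wrist_i.npz"):
    q=np.load(f);K,T=q["K"],q["T"];a=np.array([u-K[0,2],v-K[1,2]])/K[0,0];r=np.linalg.norm(a)
    ray=T[:3,:3]@np.r_[a/max(r,1e-9)*np.sin(r),np.cos(r)];return T[:3,3]+ray*(z-T[2,3])/ray[2]
E
python3 - <<'E'
from h import *
import cv2
p=cv2.imread("pics/w1.png")
cv2.imwrite("pics/w1c.png",cv2.resize(p[130:240,260:385],None,fx=5,fy=5,interpolation=cv2.INTER_CUBIC))
print(wz(322,182,.077),wz(292,158,.079),wz(321.5,146,.079))
E
```

```text
[0.59743606 0.16166199 0.077     ] [0.63438647 0.17093706 0.079     ] [0.62731221 0.14103492 0.079     ]
```

View pics/w1c.png

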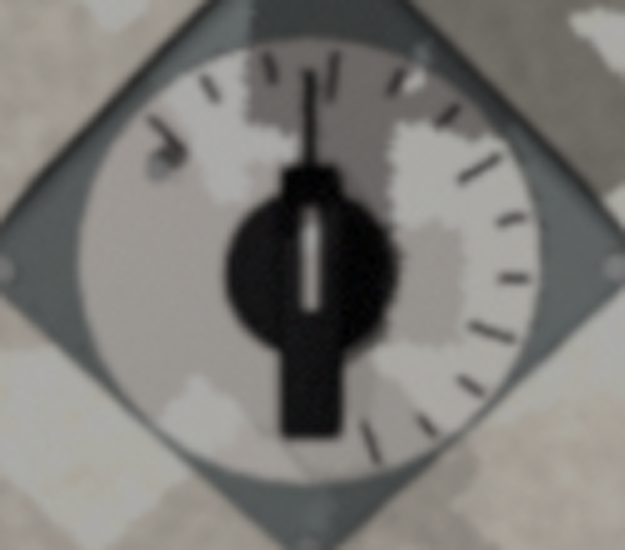

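Request:
{"api": "drive_tool", "payload": {
  "commands": "-1 1 0.05 0 0;-1 2 0.05 0 0;-0.4 2.9 0.05 0 0;-0.4 3.4 0.05 0 0;-0.4 3.55 0.05 0 0;-0.4 3.55 0.05 0 0"
}}

```text
t: 2.65
tool_pos: [0.5927, 0.1568, 0.0867]
tool_rot: [-1.859, 0.606, 1.867]
contact_force: [-0.7, -0.1, -0.4]
opening: 0.0598
```

```bash
python3 -c "
from h import *
to((.597,.162,.087),54.5)"
```

```text
t 2.65 pos [0.5927 0.1568 0.0867] x [-4.9e-03 -9.0e-04 -1.0e+00] jaw yaw -125.92 F [-0.67 -0.1  -0.4 ] M [0.01  0.045 0.029] open 0.0598 q [ 0.14  0.16  1.75 -0.    1.24  2.34]
shift [-0.007 -0.168 -0.01 ]
turn units -0.08378694833060081
```

Request:
{"api": "drive_tool", "payload": {
  "commands": "-0.4 0 -0.17 0 0;-0.4 0 -0.17 0 0;0 0 -0.17 0 0"
}}

```text
t: 2.9
tool_pos: [0.6006, 0.164, 0.0923]
tool_rot: [-1.867, 0.6, 1.858]
contact_force: [-0.1, -0.5, 0.3]
opening: 0.0494
```

```bash
python3 -c "
from h import *
to((.597,.162,.087),54.5)
from station import ctrl
import cv2
i=ctrl.camera_info('wrist');p,d=ctrl.get_image('wrist')
np.savez('wrist_i.npz',K=i['K'],T=i['T']);cv2.imwrite('pics/w2.png',p)"
```

```text
t 2.9 pos [0.6006 0.164  0.0923] x [ 4.9e-03  7.0e-04 -1.0e+00] jaw yaw -125.84 F [-0.06 -0.49  0.25] M [-0.013 -0.007  0.042] open 0.0494 q [ 0.15  0.17  1.73 -0.    1.24  2.34]
shift [0.132 0.094 0.045]
turn units -0.068398573506488
```

View pics/w2.png

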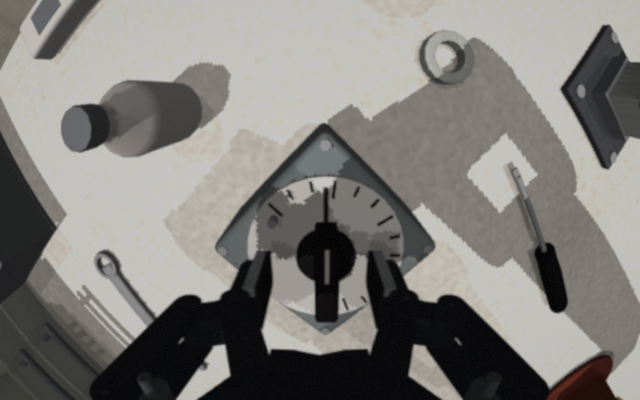

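Request:
{"api": "drive_tool", "payload": {
  "commands": "0 0 0 0 0;0 0 0 0 0;0 0 0 0 0"
}}

```text
t: 3.2
tool_pos: [0.5987, 0.1636, 0.0898]
tool_rot: [-1.864, 0.602, 1.862]
contact_force: [-0.4, 0.3, 0.4]
opening: 0.0428
```

```bash
python3 -c "
from h import *
to((.597,.162,.087),54.5)"
```

```text
t 3.2 pos [0.5987 0.1636 0.0898] x [ 7.e-04  1.e-04 -1.e+00] jaw yaw -125.85 F [-0.39  0.27  0.42] M [ 0.002  0.031 -0.018] open 0.0428 q [ 0.15  0.17  1.74 -0.    1.24  2.34]
shift [0.071 0.059 0.011]
turn units -0.06996552010268715
```

Request:
{"api": "drive_tool", "payload": {
  "commands": "0 0.06 0.055 0 0;0.3 0.06 0.055 0 0;0.7 0.06 0.055 0 0;1 0.06 0.055 0 0;1 0.06 0.055 0 0;1 0.06 0.055 0 0;1 0.06 0.055 0 0;1 0.06 0.055 0 0",
  "newtons": 30
}}

```text
t: 3.87
tool_pos: [0.5972, 0.1619, 0.0868]
tool_rot: [-1.863, 0.603, 1.863]
contact_force: [0.6, 0.6, -1.1]
opening: 0.0115
```

```bash
python3 -c "
from h import *
to((.597,.162,.087),54.5)"
```

```text
t 3.87 pos [0.5972 0.1619 0.0868] x [-1.e-04  2.e-04 -1.e+00] jaw yaw -125.85 F [ 0.6   0.55 -1.08] M [ 0.077 -0.105  0.054] open 0.0115 q [0.14 0.17 1.74 0.   1.23 2.34]
shift [-0.006  0.001  0.006]
turn units -0.07041448506460028
```

Request:
{"api": "drive_tool", "payload": {
  "commands": "1 0 0 0 -1;1 0 0 0 -2;1 0 0 0 -3;1 0 0 0 -4;1 0 0 0 -5;1 0 0 0 -6;1 0 0 0 -7;1 0 0 0 -8"
}}

```text
t: 4.53
tool_pos: [0.5974, 0.1626, 0.0867]
tool_rot: [2.184, 0.085, -2.182]
contact_force: [1.9, 3.3, -2.2]
opening: 0.0115
```

Request:
{"api": "drive_tool", "payload": {
  "commands": "1 0 0 0 -0.3;1 0 0 0 -0.6;1 0 0 0 -0.8;1 0 0 0 -1;1 0 0 0 -1;1 0 0 0 -1"
}}

```text
t: 5.03
tool_pos: [0.5974, 0.1626, 0.0867]
tool_rot: [2.14, 0.173, -2.138]
contact_force: [1.9, 4.5, -3.0]
opening: 0.0115
```

```bash
python3 -c "
from h import *
to((.597,.162,.087),54.5)
from station import ctrl
import cv2
i=ctrl.camera_info('wrist');p,d=ctrl.get_image('wrist')
np.savez('wrist_i.npz',K=i['K'],T=i['T']);cv2.imwrite('pics/w3.png',cv2.resize(p[120:350,200:450],None,fx=2.5,fy=2.5))"
```

```text
t 5.03 pos [0.5974 0.1626 0.0867] x [ 6.0e-04  1.6e-03 -1.0e+00] jaw yaw -80.83 F [ 1.89  4.52 -3.02] M [ 0.783 -0.38   0.048] open 0.0115 q [0.14 0.17 1.74 0.   1.23 1.56]
shift [-0.006  0.014  0.012]
turn units 8.933980337079134
```

View pics/w3.png

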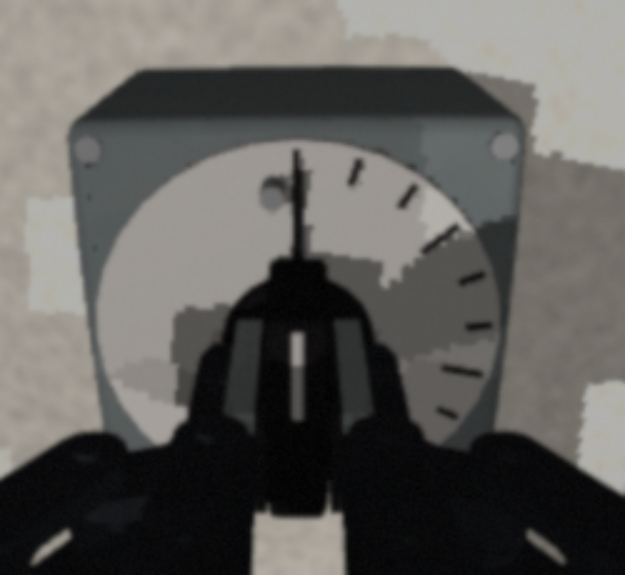

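The pointer at (297,200) is almost at the pin at (272,192), and Mz is still only at friction level. I'll creep on.

Request:
{"api": "drive_tool", "payload": {
  "commands": "1 0 0 0 -0.2;1 0 0 0 -0.4;1 0 0 0 -0.4"
}}

```text
t: 5.33
tool_pos: [0.5974, 0.1627, 0.0867]
tool_rot: [2.121, 0.208, -2.12]
contact_force: [1.7, 5.0, -2.4]
opening: 0.0112
```

```bash
python3 -c "
from h import *
st()"
```

```text
t 5.33 pos [0.5974 0.1627 0.0867] x [ 5.0e-04  2.2e-03 -1.0e+00] jaw yaw -78.91 F [ 1.74  5.01 -2.39] M [ 0.744 -0.297 -0.612] open 0.0112 q [0.14 0.17 1.74 0.   1.23 1.52]
```

Request:
{"api": "drive_tool", "payload": {
  "commands": "1 0 0 0 -0.2;1 0 0 0 -0.4;1 0 0 0 -0.4"
}}

```text
t: 5.58
tool_pos: [0.5974, 0.1627, 0.0868]
tool_rot: [2.103, 0.242, -2.102]
contact_force: [2.1, 4.7, -2.8]
opening: 0.0118
```

```bash
python3 -c "
from h import *
st()
from station import ctrl
import cv2
i=ctrl.camera_info('wrist');p,d=ctrl.get_image('wrist')
cv2.imwrite('pics/w4.png',cv2.resize(p[120:350,200:450],None,fx=2.5,fy=2.5))"
```

```text
t 5.58 pos [0.5974 0.1627 0.0868] x [ 5.0e-04  2.6e-03 -1.0e+00] jaw yaw -77.0 F [ 2.09  4.75 -2.8 ] M [ 0.749 -0.299 -1.016] open 0.0118 q [0.14 0.17 1.74 0.   1.23 1.49]
```

View pics/w4.png

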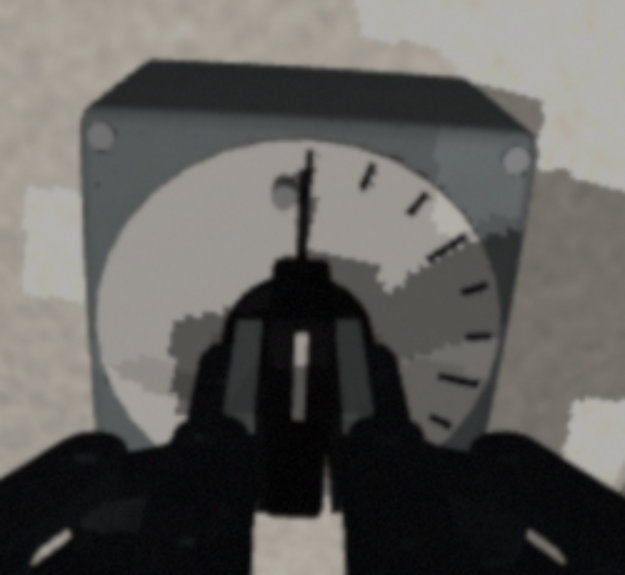

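Request:
{"api": "drive_tool", "payload": {
  "commands": "0 0 0 0 0;0 0 0 0 0;0 0 0 0 0;-0.4 0 0 0 0;-0.4 0 0 0 0;-0.4 -1 0 0 0;-0.4 -2 0 0 0;-0.7 -3 0 0 0"
}}

```text
t: 6.3
tool_pos: [0.5964, 0.1615, 0.2073]
tool_rot: [2.097, 0.242, -2.102]
contact_force: [1.1, 0.6, 0.1]
opening: 0.07
```

```bash
python3 -c "
from h import *
to((.5235,-.147,.230))
from station import ctrl
import cv2
p,d=ctrl.get_image('wrist')
cv2.imwrite('pics/w5.png',cv2.resize(p[60:290,200:450],None,fx=2.5,fy=2.5))"
```

```text
t 6.3 pos [0.5964 0.1615 0.2073] x [-2.5e-03 -7.0e-04 -1.0e+00] jaw yaw -76.85 F [1.14 0.63 0.14] M [ 0.042 -0.026 -0.017] open 0.07 q [ 0.14  0.05  1.65 -0.    1.44  1.49]
shift [-0.558  7.096  3.53 ]
```

View pics/w5.png

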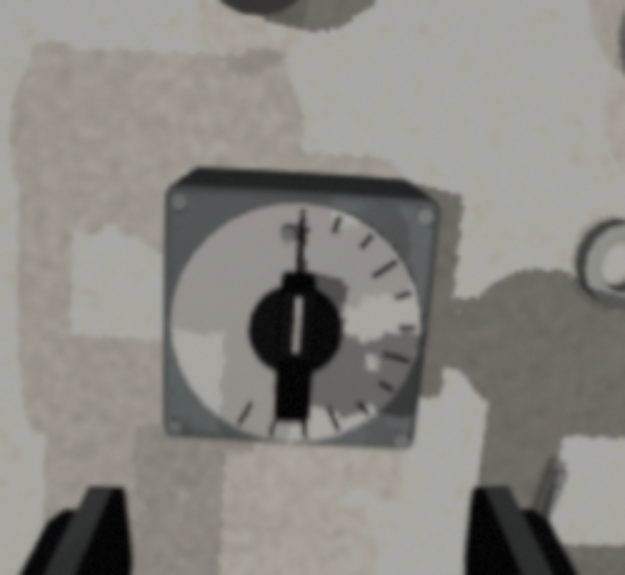

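Request:
{"api": "drive_tool", "payload": {
  "commands": "-0.7 -0.5 1 0.5 0;-0.7 -0.5 2 1 0;-0.7 -0.5 3 1.5 0;-0.7 -0.5 4 2 0;-0.7 -0.5 5 2.5 0;-0.7 -0.5 6 3 0;-0.7 -0.5 6.7 3.4 0;-0.7 -0.5 7.1 3.53 0"
}}

```text
t: 7.02
tool_pos: [0.523, -0.1498, 0.2271]
tool_rot: [2.1, 0.239, -2.101]
contact_force: [0.5, 0.4, 0.2]
opening: 0.0727
```

Request:
{"api": "drive_tool", "payload": {
  "commands": "-0.7 0 0 0 0;-0.7 0 0 0 0;-0.7 0 0 0 0"
}}

```text
t: 7.27
tool_pos: [0.5244, -0.1466, 0.2269]
tool_rot: [2.1, 0.242, -2.1]
contact_force: [0.3, -0.1, 0.1]
opening: 0.0728
```

```bash
python3 -c "
from h import *
to((.5235,-.147,.230))
from station import ctrl
import cv2
i=ctrl.camera_info('wrist');p,d=ctrl.get_image('wrist')
np.savez('wrist_i.npz',K=i['K'],T=i['T']);cv2.imwrite('pics/w6r.png',p)
cv2.imwrite('pics/w6.png',cv2.resize(p[90:250,230:420],None,fx=4,fy=4,interpolation=cv2.INTER_CUBIC))"
```

```text
t 7.27 pos [ 0.5244 -0.1466  0.2269] x [ 0.e+00  3.e-04 -1.e+00] jaw yaw -76.87 F [ 0.28 -0.07  0.1 ] M [0.009 0.017 0.061] open 0.0728 q [-0.41 -0.14  1.8   0.    1.47  0.93]
shift [-0.079  0.004  0.023]
```

View pics/w6.png

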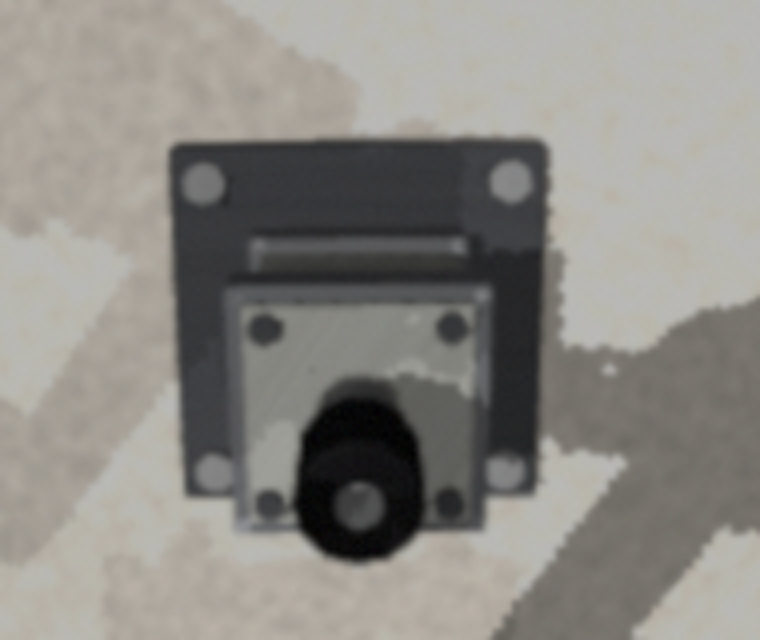

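Run:
```python
from h import *
f=lambda x,y,z: wz(230+(x+.5)/4-.5,90+(y+.5)/4-.5,z)
print("head",f(359,505,.155),f(359,500,.155))
S=[f(*a,.1) for a in [(264,330),(452,327),(270,504),(450,503)]]
print("bore",np.mean(S,0));print(np.array(S))
e=f(298,480,.155),f(422,480,.155);print(e,np.linalg.norm(e[0]-e[1]))
F=[f(*a,.012) for a in [(203,184),(512,181),(216,473),(506,470)]];print("foot",np.mean(F,0))
o=[.5244,-.1466];yv=np.array([np.cos(np.radians(-76.87)),np.sin(np.radians(-76.87))]);
for P in (f(359,503,.155),np.mean(S,0)): print("along jaw",(P[:2]-o)@yv, "perp",(P[:2]-o)@[-yv[1],yv[0]])
```

```text
head [ 0.52300918 -0.14671981  0.155     ] [ 0.52398414 -0.14649117  0.155     ]
bore [ 0.52263958 -0.14689106  0.1       ]
[[ 0.53793042 -0.12143893  0.1       ]
 [ 0.54819999 -0.16228947  0.1       ]
 [ 0.4972856  -0.13139802  0.1       ]
 [ 0.50714232 -0.1724378   0.1       ]]
(array([ 0.52527545, -0.13458614,  0.155     ]), array([ 0.53050561, -0.15694697,  0.155     ])) 0.022964339602857434
foot [ 0.52205242 -0.14724753  0.012     ]
along jaw -0.00019974003902602206 perp -0.0009807299767510863
along jaw -0.00011645317106312019 perp -0.001780514407136446
```

Request:
{"api": "drive_tool", "payload": {
  "commands": "-0.7 0.6 0 0.03 0;-0.7 1.3 0 0.03 0;-0.7 2 0 0.03 0;-0.5 2.4 0 0.03 0;-0.3 2.64 0 0.03 0;-0.3 2.64 0 0.03 0;-0.3 2.64 0 0.03 0;-0.3 2.64 0 0.03 0",
  "newtons": 20
}}

```text
t: 7.98
tool_pos: [0.5244, -0.1471, 0.1231]
tool_rot: [2.101, 0.241, -2.096]
contact_force: [-0.3, -0.5, -0.2]
opening: 0.0549
```

```bash
python3 -c "
from h import *
to((.5232,-.1467,.1213))
from station import ctrl
import cv2
p,d=ctrl.get_image('wrist')
cv2.imwrite('pics/w7.png',cv2.resize(p[130:330,200:450],None,fx=3,fy=3,interpolation=cv2.INTER_CUBIC))"
```

```text
t 7.98 pos [ 0.5244 -0.1471  0.1231] x [ 0.0027 -0.0011 -1.    ] jaw yaw -76.8 F [-0.35 -0.49 -0.22] M [-0.02  -0.009  0.06 ] open 0.0549 q [-0.41 -0.05  1.9   0.    1.29  0.93]
shift [ 0.045 -0.017  0.028]
```

View pics/w7.png

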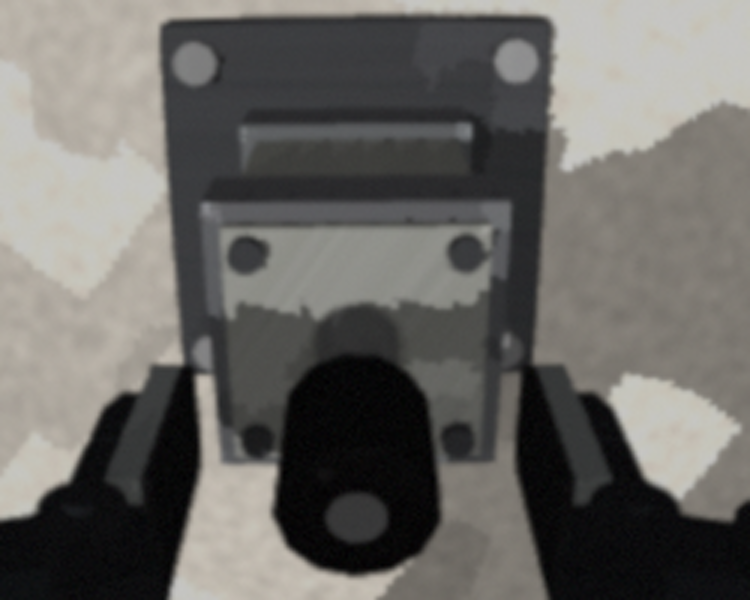

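Request:
{"api": "drive_tool", "payload": {
  "commands": "0 0.03 -0.01 0.02 0;0.3 0.03 -0.01 0.02 0;0.5 0.03 -0.01 0.02 0;1 0.03 -0.01 0.02 0;1 0.03 -0.01 0.02 0;1 0.03 -0.01 0.02 0;1 0.03 -0.01 0.02 0"
}}

```text
t: 8.62
tool_pos: [0.5229, -0.1472, 0.121]
tool_rot: [2.101, 0.241, -2.098]
contact_force: [-0.3, -0.3, 5.1]
opening: 0.0254
```

```bash
python3 -c "
from h import *
to((.5232,-.1467,.1213))"
```

```text
t 8.62 pos [ 0.5229 -0.1472  0.121 ] x [ 1.4e-03 -6.0e-04 -1.0e+00] jaw yaw -76.86 F [-0.32 -0.3   5.07] M [0.063 0.09  0.024] open 0.0254 q [-0.41 -0.05  1.9   0.    1.28  0.93]
shift [-0.007 -0.01  -0.011]
```

Request:
{"api": "drive_tool", "payload": {
  "commands": "1 0 0 0 0;1 0 0 0 0;1 -0.05 0 0 0;1 -0.1 0 0 0;1 -0.15 0 0 0;1 -0.15 0 0 0;1 -0.15 0 0 0",
  "newtons": 50
}}

```text
t: 9.2
tool_pos: [0.522, -0.1469, 0.1255]
tool_rot: [2.099, 0.242, -2.101]
contact_force: [2.3, -1.0, -3.5]
opening: 0.0245
```

```bash
python3 -c "
from h import *
st()"
```

```text
t 9.2 pos [ 0.522  -0.1469  0.1255] x [-9.e-04  2.e-04 -1.e+00] jaw yaw -76.86 F [ 2.31 -1.04 -3.49] M [-0.28  -0.302 -0.022] open 0.0245 q [-0.41 -0.05  1.9  -0.    1.29  0.93]
```

Request:
{"api": "drive_tool", "payload": {
  "commands": "1 0 0 -0.015 0;1 -0.1 0 -0.015 0;1 -0.2 0 -0.015 0;1 -0.3 0 -0.015 0;1 -0.4 0 -0.015 0;1 -0.4 0 -0.015 0;1 -0.4 0 -0.015 0"
}}

```text
t: 9.78
tool_pos: [0.5231, -0.1467, 0.1427]
tool_rot: [2.1, 0.242, -2.099]
contact_force: [-0.9, -0.0, -3.7]
opening: 0.0245
```

```bash
python3 -c "
from h import *
st()"
```

```text
t 9.78 pos [ 0.5231 -0.1467  0.1427] x [ 6.e-04 -1.e-04 -1.e+00] jaw yaw -76.85 F [-0.91 -0.05 -3.73] M [-0.04   0.039 -0.011] open 0.0245 q [-0.41 -0.07  1.89  0.    1.32  0.93]
```

Request:
{"api": "drive_tool", "payload": {
  "commands": "1 -0.1 0 0 0;1 -0.2 0 0 0;1 -0.3 0 0 0;1 -0.4 0 0 0;1 -0.48 0 0 0;1 -0.48 0 0 0;1 -0.48 0 0 0;1 -0.48 0 0 0"
}}

```text
t: 10.45
tool_pos: [0.5228, -0.1467, 0.1612]
tool_rot: [2.1, 0.242, -2.1]
contact_force: [0.2, -0.2, -3.7]
opening: 0.0248
```

```bash
python3 -c "
from h import *
st()
from station import ctrl
import cv2
p,d=ctrl.get_image('scene')
cv2.imwrite('pics/s8.png',cv2.resize(p[180:300,140:290],None,fx=5,fy=5,interpolation=cv2.INTER_CUBIC))
p,d=ctrl.get_image('wrist')
cv2.imwrite('pics/w8.png',p)"
```

```text
t 10.45 pos [ 0.5228 -0.1467  0.1612] x [-3.e-04  1.e-04 -1.e+00] jaw yaw -76.85 F [ 0.24 -0.17 -3.7 ] M [-0.017 -0.029 -0.015] open 0.0248 q [-0.41 -0.09  1.87  0.    1.36  0.93]
```

View pics/s8.png

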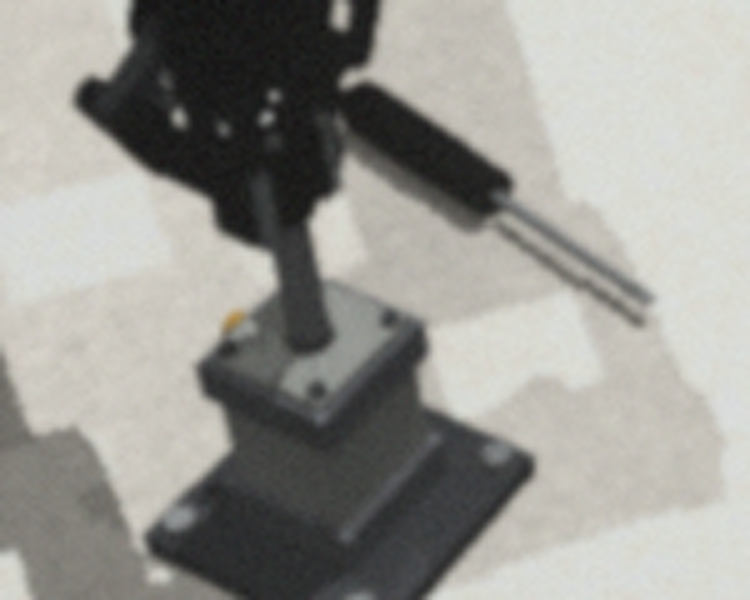

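View pics/w8.png

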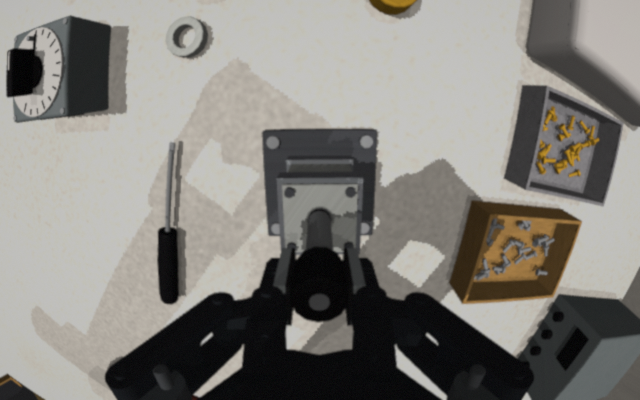

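```bash
python3 -c "
from station import ctrl
import cv2,numpy as np
g=lambda p:np.clip(255*(p/255.)**0.5*1.2,0,255).astype(np.uint8)
p,d=ctrl.get_image('scene');w,d=ctrl.get_image('wrist')
a=cv2.resize(g(p[220:265,180:225]),(400,400),interpolation=cv2.INTER_CUBIC)
b=cv2.resize(g(w[175:275,270:370]),(400,400),interpolation=cv2.INTER_CUBIC)
cv2.imwrite('pics/s9.png',np.hstack([a,b]))"
```

```text
(no output)
```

View pics/s9.png

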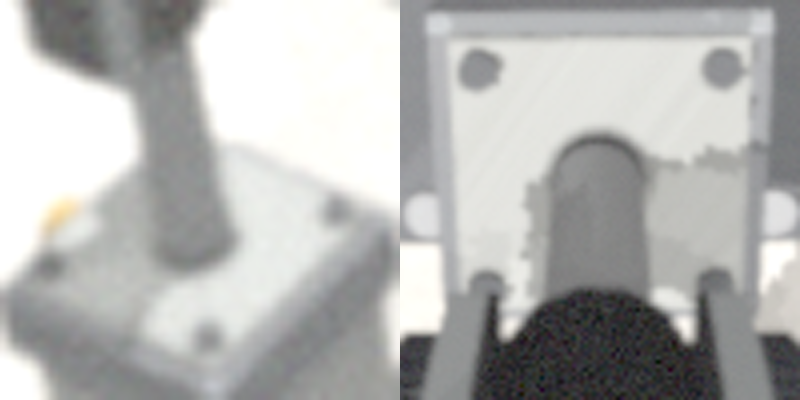

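Request:
{"api": "drive_tool", "payload": {
  "commands": "1 -0.02 0 0 0;1 -0.04 0 0 0;1 -0.04 0 0 0;1 -0.04 0 0 0"
}}

```text
t: 10.98
tool_pos: [0.523, -0.1468, 0.1631]
tool_rot: [2.1, 0.242, -2.1]
contact_force: [-0.4, 0.3, -2.5]
opening: 0.0248
```

```bash
python3 -c "
from h import *
o,A=st()
from station import ctrl
import cv2
i=ctrl.camera_info('wrist');w,d=ctrl.get_image('wrist');p,_=ctrl.get_image('scene')
np.savez('wrist_i.npz',K=i['K'],T=i['T'])
q=w[270:330,290:350];cv2.imwrite('pics/x.png',np.hstack([cv2.resize(q,(400,400),interpolation=cv2.INTER_CUBIC),cv2.resize(np.clip(255*(w[175:275,270:370]/255.)**.5*1.2,0,255).astype(np.uint8),(400,400),interpolation=cv2.INTER_CUBIC)]))
g=q.max(2);_,m=cv2.threshold(g[18:48,15:45],50,255,0);M=cv2.moments(m,True);u,v=290+15+M['m10']/M['m00'],270+18+M['m01']/M['m00'];print(u,v,M['m00'])
for z in (.19,.195,.197,.2): print(z,wz(u,v,z))
# w7
p7=cv2.imread('pics/w7.png')[430:590,270:450];print(p7.max())
m=cv2.inRange(p7.max(2)[50:130,40:130],50,255);M=cv2.moments(m,True);u7,v7=(270+40+M['m10']/M['m00']+.5)/3-.5+200,(430+50+M['m01']/M['m00']+.5)/3-.5+130;print(u7,v7,M['m00']/9)
"
```

```text
t 10.98 pos [ 0.523  -0.1468  0.1631] x [ 3.e-04 -1.e-04 -1.e+00] jaw yaw -76.86 F [-0.44  0.29 -2.49] M [-0.011  0.014 -0.011] open 0.0248 q [-0.41 -0.09  1.87  0.    1.36  0.93]
318.75454545454545 301.8681818181818 220.0
0.19 [ 0.5176529  -0.14740667  0.19      ]
0.195 [ 0.52139008 -0.14653194  0.195     ]
0.197 [ 0.52288495 -0.14618204  0.197     ]
0.2 [ 0.52512725 -0.1456572   0.2       ]
197
318.53302767872304 302.19001528273054 218.11111111111111
```

View pics/x.png

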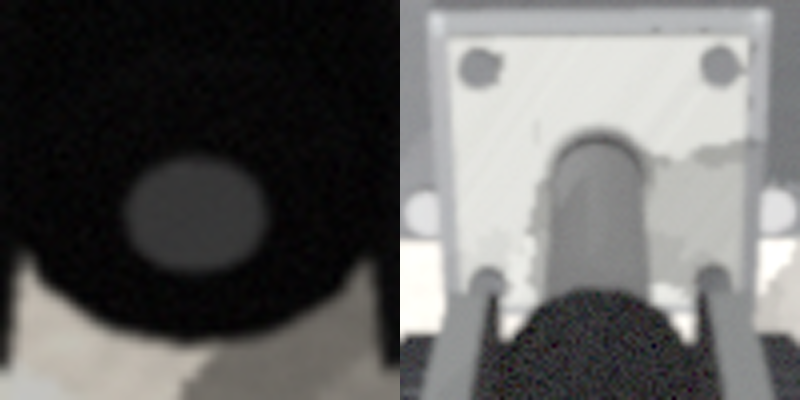

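```bash
python3 -c "
from h import *
from station import ctrl
import cv2
p,_=ctrl.get_image('scene')
g=lambda p:np.clip(255*(p/255.)**.5*1.2,0,255).astype(np.uint8)
cv2.imwrite('pics/y.png',np.hstack([cv2.resize(g(p[225:260,185:220]),(400,400),interpolation=cv2.INTER_CUBIC),cv2.resize(p[165:245,300:380],(400,400),interpolation=cv2.INTER_CUBIC)]))
"
```

```text
(no output)
```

View pics/y.png

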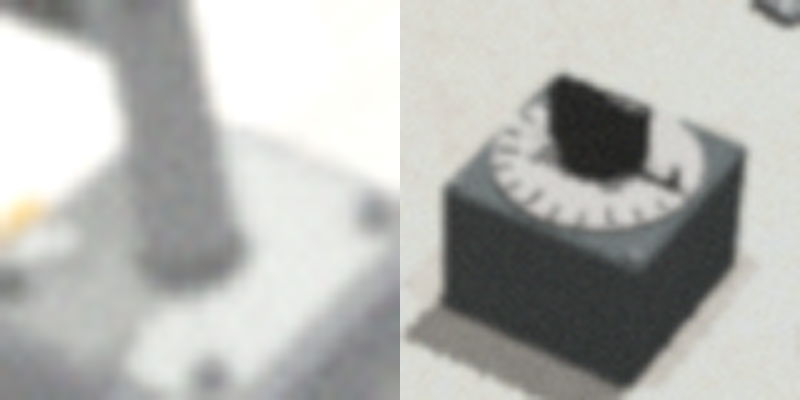

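The dark ring sits right at the mouth, around (190,260) in the left crop. The pointer rests at the pin, around (675,180) in the right crop. I'll hand the job in.

```bash
python3 -c "
from h import *
from station import ctrl
st();ctrl.finish_job()"
```

```text
t 11.13 pos [ 0.5229 -0.1468  0.1629] x [-0. -0. -1.] jaw yaw -76.86 F [ 0.83 -0.23 -3.1 ] M [0.018 0.025 0.016] open 0.0247 q [-0.41 -0.09  1.87 -0.    1.36  0.93]
the job is handed in; nothing more can be done
```

The job is handed in at about 11 s, with the recorder reset first and the rod now held drawn out of its bore.

- **Knob:** I turned it about 46° anticlockwise with the rod still home. The turning moment jumped from about 0.05 to 1.0 N m at the stop. Later pictures show the pointer against the pin.
- **Rod:** I gripped it by the head at 50 N and lifted it about 42 mm. The tool rose 41.9 mm, and the wrist camera puts the head's top at about 197 mm, also 42 mm out (±2 mm).
- **Side force:** It reached about 2.5 N early in the lift, so I shifted the tool slightly. It was under 1 N at the end, and the vertical load was about 3 to 4 N, the rod's weight.
- **Ring:** A dark band shows at the mouth in both views. The resolution is too coarse to see the gap under the ring, so its clearance rests on the measured lift.
- **Other things:** The arm touched none of them on its way, but I took no final overall picture to compare.

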